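# Screw the reference probe home in the deep neck of the ball valve

### The job

Take the hex-headed reference probe out of the rack and fit it in the upright neck of the small ball valve: its thread starts at the bottom of the deep neck, so find the start by feel, without ever forcing it, and screw it in clockwise until its collar sits fully home on the rim. Let go of it and leave everything else as it stands.

Things in the scene. Friction and masses are not known exactly. Their poses are not given: they have to be found in the camera images.
- probe: reference probe, 0.18 to 0.34 kg, hanging upright in an outer hole of the rack, collar on its plate. Origin: centre of the underside of the round brass collar (38 mm across, 5 mm thick); z up along the axis. On the collar a brass hex head, 30 mm across flats, from 5 to 39 mm above the origin, one pair of flats facing its own +y and -y; a small boss on top ends at 46 mm
- probe_tip (a point): lower end of the probe's round steel stem, on its axis, 86 mm below the probe's origin. The stem is 14.6 mm across, its lowest 4 mm tapered; right under the collar it carries a brass guide land, 26 mm across and 23 mm long (tapered over its lowest 4 mm), which steadies it in the neck
- probe_thread (a point): lowest edge level of the probe's short right-hand two-start thread, on the axis, 76 mm below the probe's origin: two opposite ridges, each 60 degrees of arc, 3.8 mm thick, 24 mm across, lead 20 mm a turn, the lowest end leading when turned clockwise (seen from above)
- valve: small brass ball valve upright in a bright steel spring clip bracket, fixed. Origin: the neck's axis at counter height, z up; bracket upright (118 mm high) 25 to 29 mm out on its -x side, lever low on its -y side. The round neck is 40 mm across outside, its bore 29 mm; a probe let go in it stays upright on the thread, so the head may be regrasped
- neck_rim (a point): centre of the neck's open rim, 138 mm above the counter, z up; a probe screwed home has its origin here. A probe lowered straight in first lands on the thread with its collar 14 to 4 mm above the rim, according to how the thread is turned; clockwise and lightly pressed it then rides down 20 mm a turn and is home after 0.2 to 0.7 turn
- neck_thread (a point): on the axis, 62 mm below the rim: level of the two opposite starts of the neck's right-hand two-start thread (ridges with rounded ends, 4.2 mm thick, 10 mm apart, 17.4 mm across inside, lead 20 mm a turn, 2 mm axial play). How it is turned differs each time, unseen. Turned anticlockwise the probe rides up, then drops 10 mm past a start; 35 degrees past home it binds hard
- rack: white plastic rack, fixed: 85 mm by 215 mm (along its y), the top of its upper plate 112 mm above the counter, plate 8 mm thick, three 31 mm holes at y = -70, 0 and +70 mm; origin at the centre of its underside. The probe hangs in one outer hole, the round plug in the other
- plug: smaller plug with a round knurled brass head 24 mm across, hanging in the rack's other outer hole, rising 26 mm above the plate; origin: underside of its collar. It stays there
- union_a: hex brass union, 34 mm across flats, 35 mm tall, on the counter between rack and valve; origin at the centre of its underside
- union_b: second hex brass union, like the other, on the far side of the valve from the rack; origin at the centre of its underside
- pvc_stub: grey PVC pipe stub, 50 mm across, 75 mm tall, standing; origin at the centre of its underside
- sight_tube: green glass sight tube with hex brass ends, lying, 182 mm long along its x, 26 mm across; origin below its middle
- gauge: round pressure gauge lying face up, 64 mm across, 25 mm high, its connection pointing along its -x; origin at the centre of its underside
- spanner: steel spanner, 190 mm long along its x, lying on the counter past the rack's left end; origin below its middle

How it is judged:
On the way, in this order (a step that is already met when the one before it is completed fails the run):
1. the probe stands upright in the neck, its tip deeper than 60 mm, its collar still more than 3 mm above the rim (z of probe_tip in the frame of neck_rim below -0.06 m and z of probe in the frame of neck_rim above 0.003 m and horizontal distance between probe_tip and neck_rim below 0.01 m), for 0.1 s.
2. the probe is screwed down until its collar is on the rim (z of probe in the frame of neck_rim below 0.0015 m and horizontal distance between probe and neck_rim below 0.004 m), for 0.2 s.
At the end, for the whole second after the job is handed in: the probe is screwed home in the valve's neck: the underside of its collar within 1.5 mm of the rim, within 4 mm of the neck's axis, upright within 0.06 rad, at rest and let go (all of step 2 and z of probe in the frame of neck_rim above -0.003 m and angle between probe's own z axis and vertical below 0.06 rad and linear speed of probe below 0.01 m/s); the robot touches nothing.
It fails at once if the probe is forced: the contact forces between it and the valve (thread, bore and rim) add up to more than 30 N (contact force between probe and valve above 30 N).
It fails at once if another thing is disturbed: the plug, a union, the PVC stub, the sight tube, the gauge or the spanner is shifted by more than 20 mm (distance of any of plug, union_a, union_b, pvc_stub, sight_tube, gauge, spanner from where it was at the start of the episode above 0.02 m).
It also fails if it takes over 58 s, if anything falls off the work surface, if the arm or the gripper's body presses on something with over 40 N, if the wrist force passes 120 N, or if a joint passes its speed limit or range.

### The arm

A 7-joint arm with a two-finger parallel gripper is mounted at the origin on the work surface. World frame = base frame: x ahead of the robot, y to its left, z up, the work surface at z = 0. Lengths are in m, angles in rad, forces in N, time in s.
With the tool pointing down it reaches from about 0.4 to 0.925 m from the base axis. Payload 4.1 kg.
Tool frame: the origin (TCP) lies on the centre line of the jaws, within the pads' length; the fingertips stand tip_reach ahead of it and the grasp point (between the pads) lies 11 mm behind it (tip_reach is the distance from the TCP to the fingertips, in m); z points along the fingers, y is the line along which they close (so a half turn about z gives the same grasp; the last joint's range is limited). The gripper opens to 85 mm and grips with 20 to 120 N. Pads are 22 mm wide; open, the fingers measure 114 mm over their backs; the gripper's body (76 mm by 85 mm) begins 54 mm behind the grasp point. The pads swing forward as they close: fully open they stand 13 mm farther back than shut.
Start: joints at [-0.099, 0.398, 0.045, 1.537, -0.019, 1.207, -0.051], TCP at [0.65, 0, 0.239] pointing down, gripper open.
Joint ranges: [-2.82, 2.82], [-0.49, 2.23], [-1.37, 1.46], [0, 2.46], [-1.36, 4.5], [0.23, 2], [-2.94, 2.94]. Speed limits (rad/s): [2.57, 2.57, 3.14, 3.14, 3.14, 3.14, 3.14].

### API

Orientations are given as a unit quaternion [w, x, y, z].
In Python, from cell import * gives the robot as it stands. The module is installed in compiled form; this text tells all that it offers.
- The arm moves only by the tool servo_tool, never from a script. Its argument "steps" is a list of rows, each a list of 5 numbers: the finger opening in mm, from 0 to 85.4, then the shift along the tool's x, y, z in mm, then the turn about the tool's z in degrees. A call has 1 to 5 rows; each row shifts and turns the commanded pose from where the row before left it, along the tool's axes as they then stand; what a row does not reach is not made up. A row lasts 1/8 s, in which the tool goes at most 62.5 mm and 10.7 degrees, less where a joint would pass 70% of its speed; a pose out of reach is approached as far as the arm can. A call with a gripper value outside its range is refused whole. The fingers move at their own pace and stop on an object; "grip_force" is the grip in N (left out, the last holds). Time passes only in rows, so rows that do not move let the fingers close. It gives the time, the measured TCP pose, the force, the opening and the grip force at its end, in the units of the state.
- state(): the state, without advancing time (a new reading comes with each control period).
- capture(name): name is "scene" or "side" or "wrist"; returns a dict with "frame" (400x640x3 uint8, red, green, blue), "camera_matrix" (3x3 intrinsics, pixels), "k1" (the pictures are not rectified: a ray, as slopes to the right and down, at radius r is drawn at 1 + k1 r^2 times it, then the intrinsics apply), "position" and "attitude" of the camera in the world; the wrist camera has in their place "mount" (4x4, takes a point from camera to tool coordinates, whose origin is the TCP and whose axes are the flange's). Camera axes: x right, y up, looking along -z (the intrinsics and any distortion apply to the point x, -y, -z); pixel columns grow to the right and rows downward; lengths in m; the calibration is good to about 2 mm. A picture is of the moment at which its call begins: read the wrist's pose just before it. There is no depth.
- finish_job(): hands the job in; it is judged then, once.
The state is a dict: "t": time; "joint_pos": joint angles; "joint_vel": joint speeds; "joint_torque": joint torques, N m; "tool_pos": TCP position; "ee_rot": TCP orientation; "force": force on the tool from outside, world axes, zero at the start; "torque": the same for the moment, N m; "width": finger opening in m; "grip_force": force on a finger pad.
Only numpy, scipy, OpenCV 4.12 (cv2) and the standard library are available. Lean on these libraries where they do the work, as an engineer would, in place of code of your own. Each camera call takes 0.05 s, during which the arm holds its last target. There are 200 camera calls.

## Working session

There is one attempt and no reset: what is moved stays moved. The work goes in short steps, Python scripts to look and compute and a tool call to move; the robot and the scene stay as the last step left them, time stands still between calls to the robot, and variables do not carry over. Pictures are saved under pics/ and viewed, at most 13 in all, crops included, and the job is handed in when it is done.

Besides the shell and the picture viewer there is one more tool, called after "Request:" as name(argument=value, ...), one argument or row to a line, values as JSON. servo_tool: Moves the arm, as the interface text tells. Its arguments: {"type":"object","properties":{"steps":{"type":"array","items":{"type":"array","items":{"type":"number"}}},"grip_force":{"type":"number"}},"required":["steps"]}

```bash
mkdir -p pics
python3 - <<'E'
from cell import *
import cv2
s=state();print({k:(v if not hasattr(v,'__len__') else [round(float(x),4) for x in v]) for k,v in s.items()})
for n in("scene","side","wrist"):
    c=capture(n);cv2.imwrite(f'pics/{n}0.png',c["frame"][:,:,::-1])
    print(n,{k:v for k,v in c.items() if k!="frame"})
E
```

```text
{'t': 0.0, 'joint_pos': [-0.099, 0.3992, 0.045, 1.5379, -0.0187, 1.2069, -0.0507], 'joint_vel': [0.0007, -0.0009, 0.0008, -0.0006, -0.001, -0.0005, 0.0009], 'joint_torque': [-0.001, -47.513, 1.3641, -25.4227, 0.0115, 0.0095, 0.0], 'tool_pos': [0.6494, 0.0, 0.2383], 'ee_rot': [-0.0006, 0.7071, 0.7072, -0.0007], 'force': [0.3443, 0.2792, 0.025], 'torque': [0.0104, -0.0031, 0.012], 'grip_force': 0.0, 'width': 0.08536199087002674}
scene {'camera_matrix': array([[434.98330244,   0.        , 312.9483474 ],
       [  0.        , 434.98330244, 201.30204   ],
       [  0.        ,   0.        ,   1.        ]]), 'k1': -0.10554841867340142, 'position': array([ 1.23910345, -0.50163115,  0.74635482]), 'attitude': array([0.81206587, 0.39835709, 0.18840225, 0.3825771 ])}
side {'camera_matrix': array([[385.12477951,   0.        , 321.19356194],
       [  0.        , 385.12477951, 196.88132044],
       [  0.        ,   0.        ,   1.        ]]), 'k1': -0.014990691309788685, 'position': array([ 0.09643275, -0.52394983,  0.652318  ]), 'attitude': array([ 0.8314187 ,  0.43138508, -0.16749208, -0.30756506])}
wrist {'camera_matrix': array([[316.22003679,   0.        , 316.88280143],
       [  0.        , 316.22003679, 199.62225325],
       [  0.        ,   0.        ,   1.        ]]), 'k1': -0.02170748459909138, 'mount': array([[-1.20198846e-04,  9.60846736e-01,  2.77080377e-01,
         7.03823672e-02],
       [ 9.99999829e-01,  2.74073925e-04, -5.16616200e-04,
        -2.92456980e-04],
       [-5.72329496e-04,  2.77080268e-01, -9.60846605e-01,
        -1.33415953e-01],
       [ 0.00000000e+00,  0.00000000e+00,  0.00000000e+00,
         1.00000000e+00]])}
```

View pics/scene0.png

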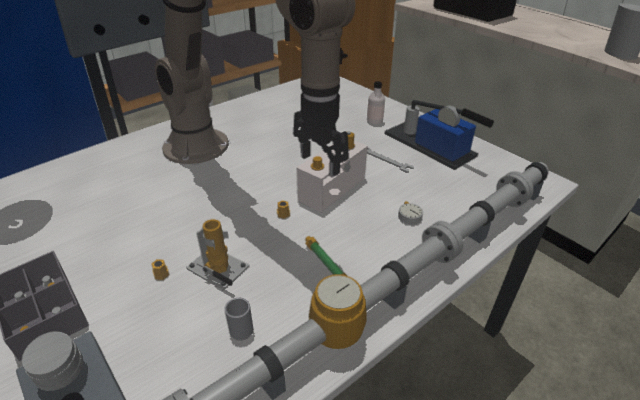

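View pics/side0.png

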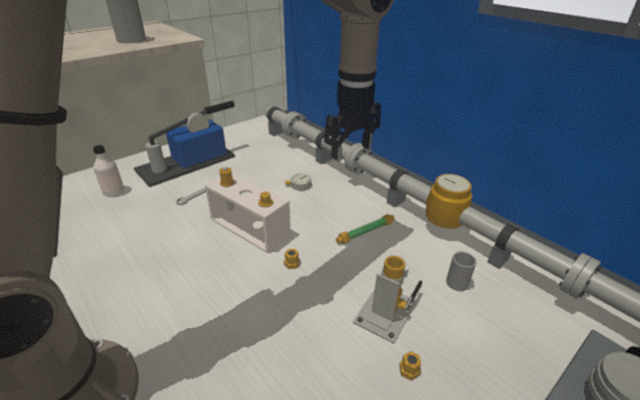

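The scene picture shows the probe head at (351,140), the plug at (318,162) and the neck rim at (213,226). In the side picture the same three are at (225,176), (265,199) and (394,263). I'll triangulate roughly and crop for detail.

```bash
cat > h.py <<'E'
from cell import *
import cv2, numpy as np
from scipy.spatial.transform import Rotation as R
from scipy.optimize import least_squares
def rot(q): return R.from_quat([q[1],q[2],q[3],q[0]]).as_matrix()
def cap(n):
    s=state(); c=capture(n)
    if n=="wrist":
        M=np.eye(4);M[:3,:3]=rot(s["ee_rot"]);M[:3,3]=s["tool_pos"];T=M@c["mount"]
        c["position"]=T[:3,3];c["Rm"]=T[:3,:3]
    else: c["Rm"]=rot(c["attitude"])
    return c
def proj(c,P):
    p=(np.atleast_2d(P)-c["position"])@c["Rm"]
    s=np.c_[p[:,0],-p[:,1]]/-p[:,2:]
    s=s*(1+c["k1"]*(s**2).sum(1,keepdims=True)); K=c["camera_matrix"]
    return s*[K[0,0],K[1,1]]+[K[0,2],K[1,2]]
def onz(c,uv,z):
    f=lambda x:(proj(c,[x[0],x[1],z])[0]-uv)
    return least_squares(f,[0.6,0]).x
def tri(cs,uvs):
    f=lambda x:np.concatenate([proj(c,x)[0]-uv for c,uv in zip(cs,uvs)])
    r=least_squares(f,[0.6,0,0.1]);return r.x,r.fun
def crop(c,u,v,w,h,k,name): cv2.imwrite(f'pics/{name}.png',cv2.resize(c["frame"][v:v+h,u:u+w,::-1],None,fx=k,fy=k,interpolation=cv2.INTER_CUBIC))
E
python3 - <<'E'
from h import *
a=cap("scene");b=cap("side")
for n,u,v in[("probe top",(351,134),(225,169)),("plug top",(318,158),(265,194)),("rim",(213,225),(394,262))]:
    print(n,*tri([a,b],[u,v]))
A=cv2.resize(a["frame"][110:290,180:380],None,fx=2,fy=3.0,interpolation=cv2.INTER_CUBIC)
def cc(c,u,v,w,h,k): return cv2.resize(c["frame"][v:v+h,u:u+w,::-1],None,fx=k,fy=k,interpolation=cv2.INTER_CUBIC)
t=np.hstack([cc(a,290,120,80,50,5),cc(b,205,160,80,50,5)])
d=np.hstack([cc(a,180,205,80,60,5),cc(b,350,245,80,60,5)])
cv2.imwrite('pics/c1.png',np.vstack([t,d]))
E
```

```text
probe top [0.47054219 0.27023893 0.1475203 ] [-0.09197299  0.21830906 -0.09008826 -0.19266562]
plug top [0.49468553 0.12780567 0.13530374] [-0.25007441  0.49329034 -0.23526264 -0.43820954]
rim [ 0.55426549 -0.21860678  0.13349995] [-0.20439706  0.23264564 -0.16960281 -0.20734252]
```

View pics/c1.png

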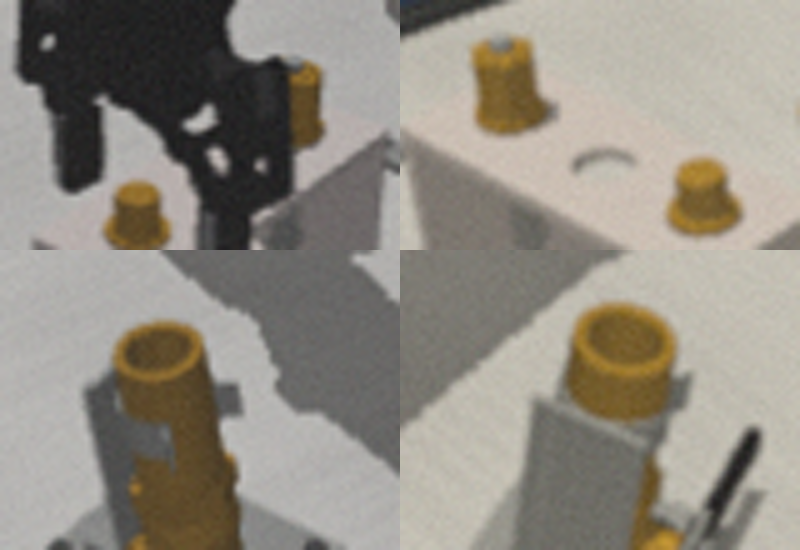

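The crops put the neck rim centre at scene (212.2,225.4) and side (395,263.2). The probe is partly hidden by the gripper in the scene view, and its head top is at side (225.4,170). Moving over the probe for a close look with the wrist camera.

Request:
servo_tool(
  steps=[
    [85, 40, -27, 0, 0],
    [85, 40, -27, 0, 0],
    [85, 40, -27, 0, 0],
    [85, 40, -26, 0, 0],
    [85, 40, -26, 0, 0],
  ],
)

```text
t: 0.88
tool_pos: [0.516, 0.2012, 0.2394]
ee_rot: [0.0, 0.707, 0.707, 0.0]
force: [0.5, 0.2, 0.3]
width: 0.0853
grip_force: 0.0
```

Request:
servo_tool(
  steps=[
    [85, 30, -20, 0, 0],
    [85, 25, -16, 0, 0],
    [85, 10, -6, 0, 0],
    [85, 0, 0, 0, 0],
    [85, 0, 0, 0, 0],
  ],
)

```text
t: 1.5
tool_pos: [0.476, 0.2634, 0.2392]
ee_rot: [0.0, 0.708, 0.706, -0.0]
force: [0.6, -0.3, 0.3]
width: 0.0853
grip_force: 0.0
```

Run:
```python
from h import *
s=state();print(s["t"],s["tool_pos"],s["ee_rot"],s["joint_pos"])
c=cap("wrist");cv2.imwrite('pics/w1.png',c["frame"][:,:,::-1])
a=cap("scene");b=cap("side")
print(tri([a,b],[(212.2,225.4),(395,263.2)]), onz(b,(395,263.2),.138),onz(a,(212.2,225.4),.138))
print("probe",onz(b,(225.4,170),.151),"plug",tri([a,b],[(317.6,157.4),(265,193)]))
crop(a,290,110,100,75,4,'a1')
```

```text
1.5 [0.47601256 0.26339528 0.23924461] [ 4.82209064e-04  7.07951884e-01  7.06260484e-01 -1.61542886e-04] [-0.49048617  0.21136619 -0.10975909  1.78862095  0.0263657   1.14311022
 -0.61115449]
(array([ 0.55397962, -0.22101563,  0.13284943]), array([-0.40269292,  0.45587096, -0.33343021, -0.40590811])) [ 0.54909141 -0.22512825] [ 0.55896082 -0.22195702]
probe [0.4659816  0.25878494] plug (array([0.4945862 , 0.12687215, 0.13815326]), array([-0.14036144,  0.27773422, -0.13205306, -0.2465245 ]))
```

View pics/w1.png

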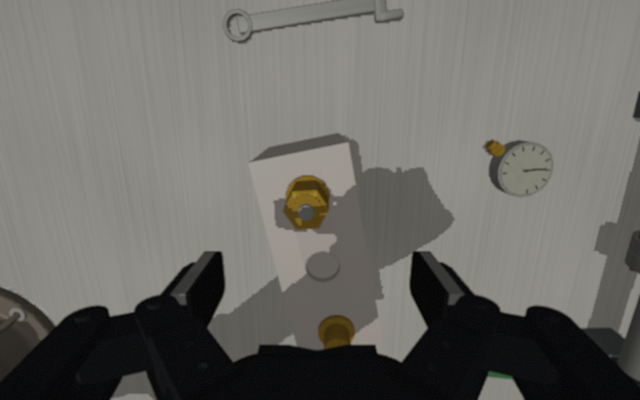

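The wrist picture shows the probe's hex head, with its boss at (306,211), an empty middle hole at (323,266) and the plug at (337,330). I'll zoom in for the hex orientation.

Run:
```python
from h import *
c=cap("wrist")
print(onz(c,(306,211.5),.158), "hole",onz(c,(323,266),.112))
crop(c,265,160,84,84,7,'w2')
```

```text
[0.46783743 0.26340611] hole [0.48108211 0.19574896]
```

View pics/w2.png

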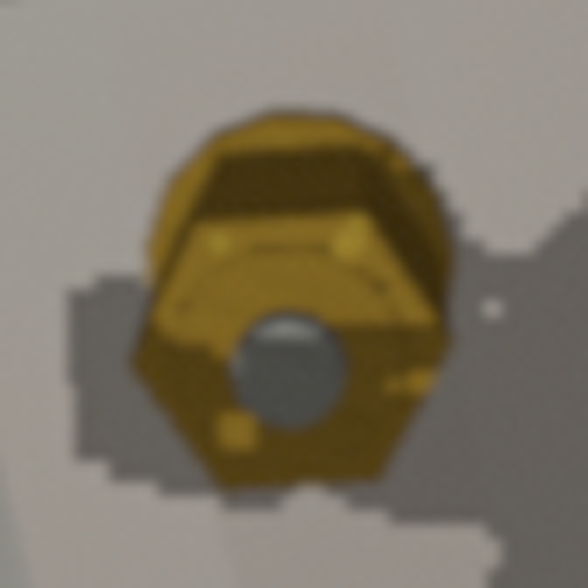

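The zoom shows the hex top face with corners at crop pixels (202,215), (368,212), (442,328), (380,478), (222,485) and (135,360). One pair of flats is nearly parallel to the image rows. Fitting the hex.

Run:
```python
from h import *
c=cap("wrist")
px=np.array([(202,215),(368,212),(442,328),(380,478),(222,485),(135,360)])/7+[265,160]
W=np.array([onz(c,p,.151) for p in px]);print(W.round(4),W.mean(0))
def f(x): # x,y,phi ; corners at phi+60k
    a=np.deg2rad(x[2])-np.arange(6)*np.pi/3
    return ((x[:2]+.01732*np.c_[np.cos(a),np.sin(a)])-W).ravel()
r=least_squares(f,[.468,.263,120],x_scale=[.01,.01,10]);print(r.x,r.fun.round(4)*1e3)
print(state()['tool_pos'],R.from_matrix(rot(state()['ee_rot'])).as_euler('ZYX',degrees=True))
```

```text
[[0.4588 0.2772]
 [0.476  0.2775]
 [0.4837 0.2649]
 [0.4772 0.2481]
 [0.4603 0.2473]
 [0.4514 0.2614]] [0.46790519 0.26274857]
[  0.46790519   0.26274857 123.60625583] [-0.5 -0.  -0.4  0.8  1.5 -1.1  0.3  0.2 -0.1 -0.1 -0.8  0.2]
[0.47547169 0.26422485 0.23925082] [8.99175597e+01 1.46111618e-02 1.79995171e+02]
```

Request:
servo_tool(
  steps=[
    [85, -1, -8, 0, 0],
    [85, 0, 0, 0, -10.4],
    [85, 0, 0, 0, -10.4],
    [85, 0, 0, 0, -10.4],
    [85, 0, 0, 0, -10.4],
  ],
)

```text
t: 2.38
tool_pos: [0.4665, 0.2639, 0.2393]
ee_rot: [-0.0, 0.407, 0.913, -0.0]
force: [0.9, -0.7, -0.8]
width: 0.0846
grip_force: 0.0
```

Request:
servo_tool(
  steps=[
    [85, 0, 0, 0, -10.4],
    [85, 0, 0, 0, -10.4],
    [85, 0, 0, 0, -10.4],
    [85, 0, 0, 0, -10.4],
    [85, 0, 0, 0, -10.4],
  ],
)

```text
t: 3.0
tool_pos: [0.4665, 0.2639, 0.2394]
ee_rot: [-0.0, -0.035, 0.999, -0.0]
force: [0.0, 0.0, 0.1]
width: 0.0847
grip_force: 0.0
```

Request:
servo_tool(
  steps=[
    [85, 0, 0, 0, 0],
    [85, 0, 0, 0, 0],
  ],
)

```text
t: 3.25
tool_pos: [0.4668, 0.2639, 0.2394]
ee_rot: [0.0, -0.03, 1.0, -0.0]
force: [0.6, -0.2, -0.1]
width: 0.0851
grip_force: 0.0
```

Run:
```python
from h import *
s=state();print(s["t"],s["tool_pos"],s["joint_pos"],R.from_matrix(rot(s['ee_rot'])).as_euler('ZYX',degrees=True))
c=cap("wrist");g=c["frame"]
print(proj(c,[.4679,.2627,.151]),proj(c,[.4679,.2627,.158]))
u,v=proj(c,[.4679,.2627,.151])[0].astype(int)
# overlay hex
x=[.4679,.2627]; a=np.deg2rad(123.6)+np.arange(6)*np.pi/3
H=proj(c,np.c_[x[0]+.01732*np.cos(a),x[1]+.01732*np.sin(a),np.full(6,.151)])
k=6;im=cv2.resize(g[v-40:v+40,u-40:u+40,::-1],None,fx=k,fy=k,interpolation=cv2.INTER_CUBIC)
cv2.polylines(im,[((H-[u-40,v-40]+.5)*k).astype(int)],True,(255,0,0),1)
cv2.imwrite('pics/w3.png',im)
```

```text
3.25 [0.46679223 0.26393011 0.23935389] [-0.33603667  0.20538488 -0.29874709  1.80157117  0.06610631  1.14430866
  0.9749162 ] [-1.76541630e+02  4.13969923e-03 -1.79994773e+02]
[[315.03575241 209.46679488]] [[314.97406985 212.47147506]]
```

View pics/w3.png

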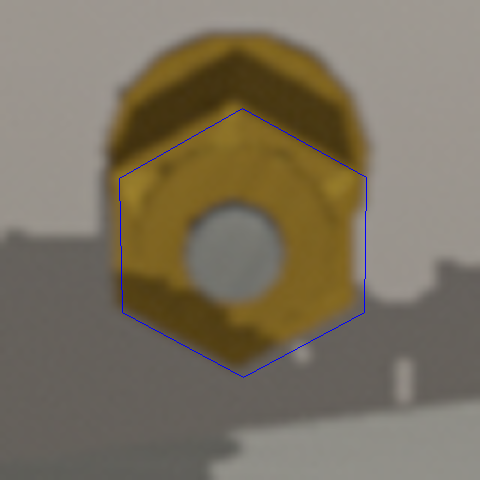

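The overlay agrees with the actual hex to under 1 mm and about 1°. Descending.

Request:
servo_tool(
  steps=[
    [85, 0, 0, 30, 0],
    [85, 0, 0, 30, 0],
    [85, 0, 0, 25, 0],
    [85, 0, 0, 16, 0],
    [85, 0, 0, 10, 0],
  ],
  grip_force=30,
)

```text
t: 3.92
tool_pos: [0.467, 0.264, 0.1277]
ee_rot: [-0.0, -0.031, 1.0, -0.0]
force: [-0.3, -0.5, -0.3]
width: 0.0851
grip_force: 0.0
```

Request:
servo_tool(
  steps=[
    [85, 0, 0, 0, 0],
    [60, 0, 0, 0, 0],
    [40, 0, 0, 0, 0],
    [28, 0, 0, 0, 0],
    [20, 0, 0, 0, 0],
  ],
  grip_force=30,
)

```text
t: 4.55
tool_pos: [0.4674, 0.2639, 0.1289]
ee_rot: [0.0, -0.031, 1.0, -0.0]
force: [-0.5, -1.8, 2.7]
width: 0.0294
grip_force: 30.3
```

Request:
servo_tool(
  steps=[
    [10, 0, 0, 0, 0],
    [10, 0, 0, 0, 0],
    [10, 0, 0, 0, 0],
  ],
  grip_force=30,
)

```text
t: 4.92
tool_pos: [0.4675, 0.2639, 0.1289]
ee_rot: [0.0, -0.031, 1.0, -0.0]
force: [-1.2, -2.3, 5.0]
width: 0.0298
grip_force: 30.5
```

Request:
servo_tool(
  steps=[
    [10, 0, 0, -5, 0],
    [10, 0, 0, -15, 0],
    [10, 0, 0, -25, 0],
    [10, 0, 0, -35, 0],
    [10, 0, 0, -35, 0],
  ],
  grip_force=40,
)

```text
t: 5.55
tool_pos: [0.4667, 0.2641, 0.2448]
ee_rot: [0.0, -0.032, 0.999, 0.0]
force: [0.9, -0.0, -1.6]
width: 0.0292
grip_force: 39.8
```

Request:
servo_tool(
  steps=[
    [10, 0, 0, -25, 0],
    [10, 0, 0, -10, 0],
    [10, 0, 0, 0, 0],
    [10, 0, 0, 0, 0],
  ],
)

```text
t: 6.05
tool_pos: [0.4663, 0.2636, 0.277]
ee_rot: [-0.001, -0.032, 1.0, -0.001]
force: [-0.1, -0.1, -3.5]
width: 0.0295
grip_force: 39.8
```

Run:
```python
from h import *
s=state();print(s["t"],s["tool_pos"],s["joint_pos"],s["force"],s["width"])
c=cap("wrist");b=cap("side")
cv2.imwrite('pics/m1.png',np.hstack([cv2.resize(c["frame"][:,:,::-1],(400,250)),cv2.resize(b["frame"][40:290,120:520,::-1],(400,250))]))
```

```text
6.05 [0.46629229 0.2635699  0.27697823] [-0.33158576  0.17732418 -0.30056341  1.74988915  0.05531218  1.22514142
  0.98723791] [-0.05902354 -0.14623331 -3.4897336 ] 0.029507232096665535
```

View pics/m1.png

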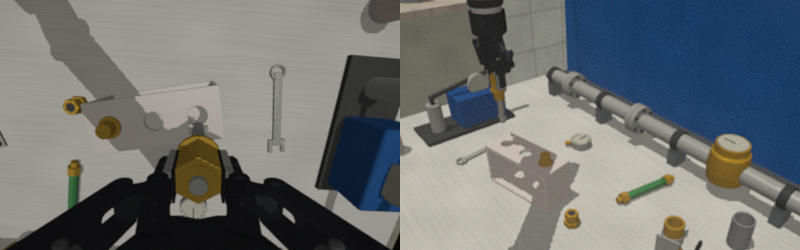

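The probe is held, hanging clear of the rack at about 3.5 N. Traversing to a viewing pose beside the neck.

Request:
servo_tool(
  steps=[
    [10, -5, -20, 0, 0],
    [10, -9, -35, 0, 0],
    [10, -9, -36, 0, 0],
    [10, -9, -36, 0, 0],
    [10, -9, -36, 0, 0],
  ],
)

```text
t: 6.78
tool_pos: [0.5181, 0.1027, 0.2775]
ee_rot: [-0.001, -0.032, 1.0, -0.0]
force: [1.0, 0.1, -1.8]
width: 0.0292
grip_force: 39.8
```

Request:
servo_tool(
  steps=[
    [10, -9, -36, 0, 0],
    [10, -9, -36, 0, 0],
    [10, -9, -36, 0, 0],
    [10, -9, -36, 0, 0],
    [10, -9, -36, 0, 0],
  ],
)

```text
t: 7.4
tool_pos: [0.5743, -0.0739, 0.2774]
ee_rot: [-0.001, -0.032, 1.0, 0.0]
force: [0.0, -0.1, -1.5]
width: 0.0295
grip_force: 39.8
```

Request:
servo_tool(
  steps=[
    [10, -9, -36, 0, 0],
    [10, -9, -36, 0, 0],
    [10, -9, -36, 0, 0],
    [10, -9, -36, 0, 0],
    [10, -6, -15, 0, 0],
  ],
)

```text
t: 8.02
tool_pos: [0.6257, -0.2317, 0.277]
ee_rot: [-0.001, -0.03, 1.0, -0.0]
force: [0.2, 0.7, -1.7]
width: 0.0296
grip_force: 39.9
```

Request:
servo_tool(
  steps=[
    [10, 0, 0, 0, 0],
    [10, 0, 0, 0, 0],
  ],
)

```text
t: 8.28
tool_pos: [0.6264, -0.2265, 0.2781]
ee_rot: [-0.0, -0.033, 0.999, 0.001]
force: [-0.3, -0.2, -1.3]
width: 0.0295
grip_force: 39.9
```

Run:
```python
from h import *
import pickle
s=state();print(s["t"],s["tool_pos"],s["joint_pos"],s["force"],s["width"],s["ee_rot"])
c=cap("wrist");cv2.imwrite('pics/w4.png',c["frame"][:,:,::-1]);pickle.dump(c,open('w4.pkl','wb'))
```

```text
8.275 [ 0.62642233 -0.22650802  0.27808208] [ 0.27044704  0.40490243  0.01845047  1.44056511 -0.0092722   1.29718077
  1.9261648 ] [-0.29158248 -0.17974506 -1.28028371] 0.02950183308011357 [-2.05334221e-04 -3.27186698e-02  9.99464136e-01  9.42208263e-04]
```

View pics/w4.png

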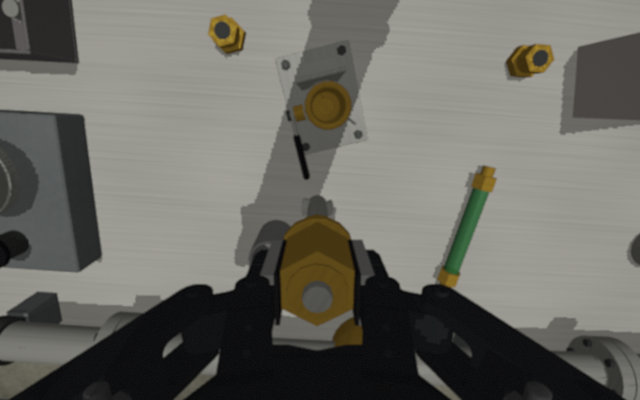

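The wrist picture shows the neck rim at about (327,105), the bracket plate under it and the probe boss at (317,296). Refining with a projected circle fit.

Run:
```python
from h import *
import pickle
from scipy.ndimage import map_coordinates
c=pickle.load(open('w4.pkl','rb'))
def score(c,x,y,z):
    g=cv2.GaussianBlur(c["frame"],(0,0),1).astype(float)
    t=np.arange(0,2*np.pi,.05);tot=0
    for r,sg,ch in((.020,1,2),(.0145,-1,1)):
        A=[]
        for d in(-.0012,.0012):
            p=proj(c,np.c_[x+(r+d)*np.cos(t),y+(r+d)*np.sin(t),np.full(len(t),z)])
            A.append(np.stack([map_coordinates(g[:,:,k],[p[:,1],p[:,0]],order=1) for k in range(3)],1))
        tot+=np.abs(A[1]-A[0]).sum(1).clip(0,120).mean()
    return tot
def best(c,x0,y0,z=.138):
    b=(-1,)
    for st,n in((.001,9),(.00025,5)):
        cx,cy=(x0,y0) if b[0]<0 else b[1:]
        for i in range(-n,n+1):
            for j in range(-n,n+1):
                q=score(c,cx+i*st,cy+j*st,z)
                if q>b[0]: b=(q,cx+i*st,cy+j*st)
    return b
x0=onz(c,(327,105),.138);print(x0)
print('wrist',best(c,*x0))
for n in("scene","side"):
    print(n,best(cap(n),*x0))
# boss in hand
print('boss',onz(c,(317,296.5),.278+.029), onz(c,(317.5,283),.278+.022))
```

```text
[ 0.55260546 -0.22261153]
wrist (np.float64(85.52678136612138), np.float64(0.5528554626189073), np.float64(-0.22186153081420656))
scene (np.float64(27.425494858112998), np.float64(0.5518554626189073), np.float64(-0.22311153081420657))
side (np.float64(92.16475704839127), np.float64(0.5521054626189074), np.float64(-0.22211153081420656))
boss [ 0.62421647 -0.2265188 ] [ 0.62262068 -0.22641249]
```

Run:
```python
from h import *
import pickle
c=pickle.load(open('w4.pkl','rb'))
x,y,o=.6264,-.2265,.278-.0169
for n,z in(("boss",.046),("head",.039),("headbot",.005),("collar",0),("tip",-.086)):
    print(n,proj(c,[x,y,o+z]),proj(c,[x-.002,y,o+z]))
im=cv2.resize(c["frame"][180:330,240:390,::-1],None,fx=4,fy=4,interpolation=cv2.INTER_CUBIC)
cv2.imwrite('pics/w5.png',im)
```

```text
boss [[316.67388162 301.65748269]] [[317.01832159 297.07618099]]
head [[316.66233943 291.44475   ]] [[316.98847484 287.05775038]]
headbot [[316.62016755 254.01745913]] [[316.87929699 250.39126627]]
collar [[316.61538681 249.76339345]] [[316.86690752 246.22843044]]
tip [[316.56241662 202.47587824]] [[316.72945445 200.0181703 ]]
```

View pics/w5.png

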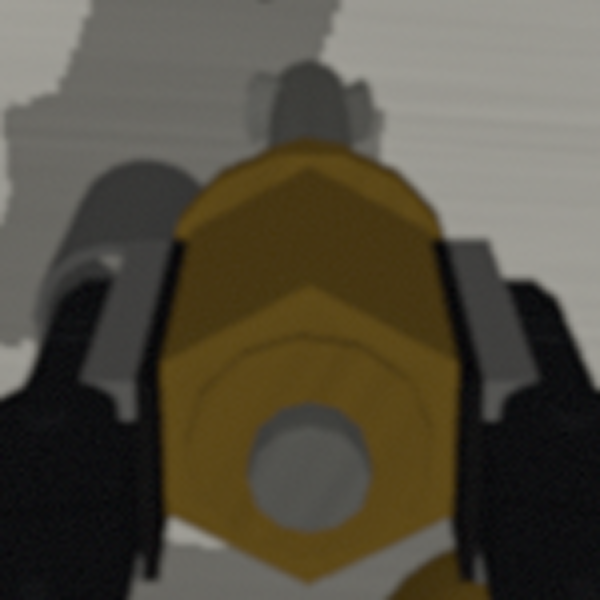

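The zoom shows the probe straight in the hand, with the boss at about (317,299.5), the tip edge at (317,195.5) and lateral offset under 1 mm. The neck is at (0.5525,-0.222). Moving over it and winding the wrist back.

Request:
servo_tool(
  steps=[
    [10, 20, 3, 0, 0],
    [10, 25, 3, 0, 0],
    [10, 20, 3, 0, 0],
    [10, 8, 0, 0, 0],
    [10, 0, 0, 0, -9],
  ],
)

```text
t: 9.05
tool_pos: [0.5528, -0.2242, 0.2788]
ee_rot: [0.0, -0.112, 0.994, -0.0]
force: [-0.9, -0.2, -2.0]
width: 0.0292
grip_force: 39.9
```

Request:
servo_tool(
  steps=[
    [10, 0, 0, 0, -9],
    [10, 0, 0, 0, -9],
    [10, 0, 0, 0, -9],
    [10, 0, 0, 0, -9],
    [10, 0, 0, 0, 0],
  ],
)

```text
t: 9.68
tool_pos: [0.5534, -0.2242, 0.2785]
ee_rot: [0.0, -0.411, 0.912, -0.0]
force: [-0.7, -0.2, -2.3]
width: 0.0294
grip_force: 39.8
```

Request:
servo_tool(
  steps=[
    [10, 0, 0, 0, 0],
    [10, 0, 0, 0, 0],
  ],
)

```text
t: 9.93
tool_pos: [0.553, -0.2245, 0.2784]
ee_rot: [0.0, -0.411, 0.912, -0.0]
force: [-0.0, -0.4, -1.1]
width: 0.0297
grip_force: 39.8
```

Run:
```python
from h import *
for i in range(3):
    s=state();print(s["t"],s["tool_pos"],s["joint_pos"][6],s["force"],s["torque"],R.from_matrix(rot(s['ee_rot'])).as_euler('ZYX',degrees=True))
    if i==0:a=cap("scene")
    if i==1:b=cap("side")
f=lambda c,P:[proj(c,p).round(1).tolist() for p in P]
N=[[.5525,-.222,.138],[.5525,-.222,.175]]
print(f(a,N),f(b,N))
k=5
cc=lambda c,u,v:cv2.resize(c["frame"][v:v+100,u:u+78,::-1],None,fx=k,fy=k,interpolation=cv2.INTER_CUBIC)
ua,ub=[proj(c,N[0])[0].astype(int)-[39,70] for c in(a,b)]
cv2.imwrite('pics/n1.png',np.hstack([cc(a,*ua),cc(b,*ub)]));print(ua,ub)
```

```text
9.925 [ 0.55300228 -0.22445123  0.27835889] 2.7103913156822212 [-0.04162452 -0.39145391 -1.13337612] [0.01052616 0.03473032 0.04044799] [-1.31453154e+02  4.30252866e-03 -1.79987578e+02]
9.975 [ 0.55299198 -0.22444563  0.27834419] 2.7106814782579742 [ 0.15120067  0.33631724 -1.96241483] [-0.02354795 -0.00359363 -0.00891919] [-1.31436252e+02  3.83342625e-03 -1.79990133e+02]
10.025 [ 0.55297516 -0.22448204  0.27833322] 2.710883284753748 [ 0.28411093  0.81791057 -2.67322436] [-0.05840696  0.01668093 -0.00852188] [-1.31428256e+02  4.26102104e-03 -1.79990019e+02]
[[[210.7, 223.9]], [[208.2, 210.5]]] [[[394.9, 261.5]], [[397.4, 246.9]]]
[171 153] [355 191]
```

View pics/n1.png

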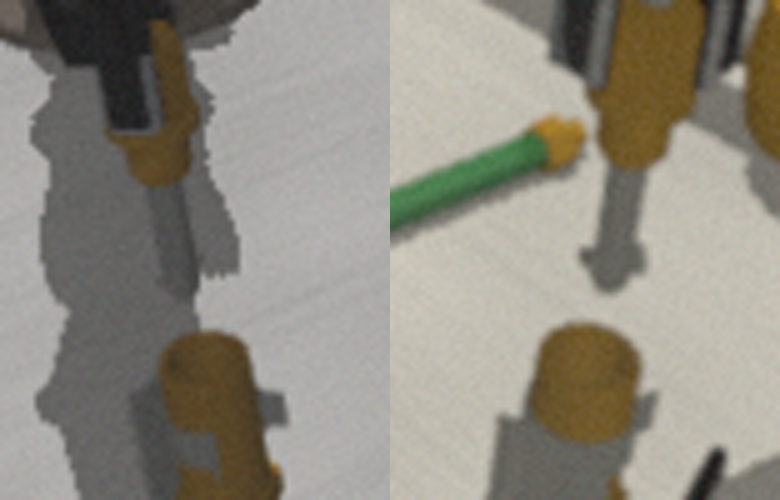

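The scene crop shows the tip about 2 px left of the aligned position, and the side crop about 1.7 px right. Both mean the probe must go +y by 2-4 mm. Working it out.

Run:
```python
from h import *
a=capture("scene");a["Rm"]=rot(a["attitude"]);b=capture("side");b["Rm"]=rot(b["attitude"])
N=np.array([.5525,-.222,.138])
obs=[(a,(-4.6,-13.2)),(b,(4.2,-14.2))]
def f(x):
    return np.concatenate([proj(c,N+[x[0],x[1],x[2]])[0]-proj(c,N)[0]-o for c,o in obs])
r=least_squares(f,[0,0,.037]);print(r.x,r.fun)
th=np.deg2rad(-131.4);d=-r.x[:2]*1e3
for d in(d,np.array([-.5,2.5])): print(d,"tool x,y:",d@[np.cos(th),np.sin(th)],d@[np.sin(th),-np.cos(th)])
```

```text
[-0.00028311 -0.00416094  0.03885286] [ 0.0961111  -0.11274315  0.07919538  0.09929838]
[0.28310686 4.1609396 ] tool x,y: -3.308388785694437 2.5393171391852385
[-0.5  2.5] tool x,y: -1.5446217414143224 2.02833519812436
```

Request:
servo_tool(
  steps=[
    [10, -2.4, 2.1, 0, 0],
    [10, 0, 0, 0, 0],
    [10, 0, 0, 15, 0],
    [10, 0, 0, 15, 0],
    [10, 0, 0, 10, 0],
  ],
  grip_force=25,
)

```text
t: 10.75
tool_pos: [0.5521, -0.2212, 0.2363]
ee_rot: [-0.001, -0.411, 0.911, 0.001]
force: [-0.2, -0.3, -1.3]
width: 0.029
grip_force: 39.8
```

Request:
servo_tool(
  steps=[
    [10, 0, 0, 0, 0],
    [10, 0, 0, 2, 0],
    [10, 0, 0, 2, 0],
    [10, 0, 0, 2, 0],
  ],
)

```text
t: 11.25
tool_pos: [0.5531, -0.2214, 0.2325]
ee_rot: [0.0, -0.412, 0.911, -0.0]
force: [0.6, 1.1, -1.8]
width: 0.0292
grip_force: 39.8
```

Request:
servo_tool(
  steps=[
    [10, 0, 0, 2, 0],
    [10, 0, 0, 2, 0],
    [10, 0, 0, 2, 0],
  ],
)

```text
t: 11.62
tool_pos: [0.5529, -0.2213, 0.2262]
ee_rot: [0.0, -0.412, 0.911, -0.0]
force: [-0.9, 0.4, -1.5]
width: 0.0296
grip_force: 39.8
```

Request:
servo_tool(
  steps=[
    [10, 0, 0, 2, 0],
    [10, 0, 0, 2, 0],
    [10, 0, 0, 2, 0],
    [10, 0, 0, 0, 0],
  ],
)

```text
t: 12.12
tool_pos: [0.5528, -0.2213, 0.2201]
ee_rot: [-0.0, -0.412, 0.911, 0.0]
force: [-0.2, 0.7, -1.5]
width: 0.0293
grip_force: 39.8
```

Run:
```python
from h import *
for i in range(2):
    s=state();print(s["t"],s["tool_pos"],s["force"].round(2),s["torque"].round(3))
    if i==0:a=cap("scene")
    if i==1:b=cap("side")
```

```text
12.125 [ 0.55277076 -0.22133305  0.22011345] [-0.2   0.65 -1.51] [-0.011 -0.012 -0.02 ]
12.175 [ 0.55287376 -0.22138833  0.22025828] [ 0.57 -0.29 -1.48] [-0.029 -0.001 -0.006]
```

Request:
servo_tool(
  steps=[
    [10, 0, 0, 4, 0],
    [10, 0, 0, 4, 0],
    [10, 0, 0, 4, 0],
    [10, 0, 0, 4, 0],
    [10, 0, 0, 4, 0],
  ],
)

```text
t: 12.85
tool_pos: [0.5529, -0.2214, 0.2]
ee_rot: [0.0, -0.412, 0.911, 0.0]
force: [0.5, 0.3, -2.0]
width: 0.0295
grip_force: 39.8
```

Request:
servo_tool(
  steps=[
    [10, 0, 0, 4, 0],
    [10, 0, 0, 4, 0],
    [10, 0, 0, 4, 0],
    [10, 0, 0, 3, 0],
    [10, 0, 0, 0, 0],
  ],
)

```text
t: 13.48
tool_pos: [0.5527, -0.2213, 0.185]
ee_rot: [-0.0, -0.412, 0.911, 0.0]
force: [0.6, -0.0, -1.7]
width: 0.0298
grip_force: 39.8
```

Request:
servo_tool(
  steps=[
    [10, 0, 0, 2, 0],
    [10, 0, 0, 2, 0],
    [10, 0, 0, 2, 0],
    [10, 0, 0, 1, 0],
  ],
)

```text
t: 13.98
tool_pos: [0.5528, -0.2213, 0.1781]
ee_rot: [-0.0, -0.412, 0.911, 0.0]
force: [0.2, -0.6, -1.3]
width: 0.0298
grip_force: 39.8
```

Request:
servo_tool(
  steps=[
    [10, 0, 0, 1, 0],
    [10, 0, 0, 1, 0],
    [10, 0, 0, 1, 0],
    [10, 0, 0, 1, 0],
  ],
)

```text
t: 14.48
tool_pos: [0.5529, -0.2214, 0.1743]
ee_rot: [0.0, -0.412, 0.911, -0.0]
force: [0.5, -0.2, -2.8]
width: 0.0292
grip_force: 39.8
```

Request:
servo_tool(
  steps=[
    [10, 0, 0, 1, 0],
    [10, 0, 0, 1, 0],
    [10, 0, 0, 1, 0],
  ],
)

```text
t: 14.85
tool_pos: [0.5529, -0.2213, 0.1713]
ee_rot: [0.0, -0.412, 0.911, -0.0]
force: [-0.3, -0.1, -2.0]
width: 0.0292
grip_force: 39.8
```

Request:
servo_tool(
  steps=[
    [10, 0, 0, 1, 0],
    [10, 0, 0, 1, 0],
  ],
)

```text
t: 15.1
tool_pos: [0.5529, -0.2214, 0.1693]
ee_rot: [0.0, -0.412, 0.911, -0.0]
force: [-0.1, 0.4, -1.1]
width: 0.0291
grip_force: 39.8
```

Request:
servo_tool(
  steps=[
    [10, 0, 0, 1, 0],
    [10, 0, 0, 1, 0],
  ],
)

```text
t: 15.35
tool_pos: [0.5529, -0.2214, 0.1673]
ee_rot: [0.0, -0.412, 0.911, -0.0]
force: [-0.4, -0.4, -1.4]
width: 0.0297
grip_force: 39.8
```

Request:
servo_tool(
  steps=[
    [10, 0, 0, 1, 0],
    [10, 0, 0, 0.5, 0],
  ],
)

```text
t: 15.6
tool_pos: [0.5529, -0.2213, 0.1657]
ee_rot: [-0.0, -0.412, 0.911, 0.0]
force: [0.2, -0.4, -1.4]
width: 0.0295
grip_force: 39.8
```

Request:
servo_tool(
  steps=[
    [10, 0, 0, 0.5, 0],
    [10, 0, 0, 0.5, 0],
  ],
)

```text
t: 15.85
tool_pos: [0.5529, -0.2213, 0.1648]
ee_rot: [0.0, -0.412, 0.911, -0.0]
force: [0.3, -0.2, -2.0]
width: 0.0295
grip_force: 39.8
```

Request:
servo_tool(
  steps=[
    [10, 0, 0, 0.5, 0],
    [10, 0, 0, 0.5, 0],
    [10, 0, 0, 0.5, 0],
  ],
)

```text
t: 16.23
tool_pos: [0.5531, -0.2213, 0.1644]
ee_rot: [0.0, -0.412, 0.911, -0.0]
force: [-2.3, 1.9, 6.8]
width: 0.0297
grip_force: 40.9
```

Request:
servo_tool(
  steps=[
    [10, 0, 0, 0.5, 0],
    [10, 0, 0, 0.5, 0],
    [10, 0, 0, 0.5, 0],
  ],
)

```text
t: 16.6
tool_pos: [0.5532, -0.2213, 0.1642]
ee_rot: [0.0, -0.411, 0.911, -0.0]
force: [-5.2, 2.2, 12.6]
width: 0.0296
grip_force: 41.7
```

Contact is felt with the collar about 9.6 mm above the rim. Easing off to a light press, then turning clockwise at 0.56 mm per 10°.

Request:
servo_tool(
  steps=[
    [10, 0, 0, -1.3, 0],
    [10, 0, 0, 0, 0],
  ],
)

```text
t: 16.85
tool_pos: [0.5531, -0.2214, 0.1643]
ee_rot: [0.0, -0.412, 0.911, -0.0]
force: [-3.1, 1.6, 6.6]
width: 0.0294
grip_force: 40.9
```

Request:
servo_tool(
  steps=[
    [10, 0, 0, 0.3, 8],
    [10, 0, 0, 0.4, 8],
  ],
)

```text
t: 17.1
tool_pos: [0.5539, -0.2212, 0.1638]
ee_rot: [0.001, -0.279, 0.96, -0.0]
force: [-1.4, 0.9, 6.0]
width: 0.0298
grip_force: 40.8
```

Request:
servo_tool(
  steps=[
    [10, 0, 0, 0.4, 8],
    [10, 0, 0, 0, 0],
  ],
)

```text
t: 17.35
tool_pos: [0.554, -0.2213, 0.1633]
ee_rot: [0.001, -0.213, 0.977, -0.001]
force: [-1.5, 1.8, 5.1]
width: 0.0296
grip_force: 40.8
```

Request:
servo_tool(
  steps=[
    [10, 0, 0, 0.45, 8],
    [10, 0, 0, 0.45, 8],
    [10, 0, 0, 0.45, 8],
  ],
)

```text
t: 17.73
tool_pos: [0.5541, -0.2215, 0.162]
ee_rot: [0.001, -0.003, 1.0, -0.0]
force: [-0.3, 1.6, 6.2]
width: 0.0293
grip_force: 40.8
```

Request:
servo_tool(
  steps=[
    [10, 0, 0, 0.45, 8],
    [10, 0, 0, 0.45, 8],
    [10, 0, 0, 0.45, 8],
  ],
)

```text
t: 18.1
tool_pos: [0.5542, -0.2216, 0.1606]
ee_rot: [0.002, 0.205, 0.979, -0.0]
force: [-0.4, 0.2, 6.6]
width: 0.0291
grip_force: 40.8
```

Request:
servo_tool(
  steps=[
    [10, 0, 0, 0.45, 8],
    [10, 0, 0, 0.45, 8],
    [10, 0, 0, 0.45, 8],
  ],
)

```text
t: 18.48
tool_pos: [0.5542, -0.2217, 0.1592]
ee_rot: [0.002, 0.404, 0.915, 0.0]
force: [-0.8, 1.2, 5.0]
width: 0.0292
grip_force: 40.7
```

Request:
servo_tool(
  steps=[
    [10, 0, 0, 0.45, 8],
    [10, 0, 0, 0.45, 8],
    [10, 0, 0, 0.45, 8],
  ],
)

```text
t: 18.85
tool_pos: [0.5542, -0.2219, 0.1578]
ee_rot: [0.002, 0.585, 0.811, 0.0]
force: [-0.2, 0.3, 4.3]
width: 0.029
grip_force: 40.7
```

Request:
servo_tool(
  steps=[
    [10, 0, 0, 0.45, 8],
    [10, 0, 0, 0.45, 8],
  ],
)

```text
t: 19.1
tool_pos: [0.5542, -0.222, 0.1569]
ee_rot: [0.002, 0.692, 0.721, 0.001]
force: [0.6, -0.7, 3.3]
width: 0.0296
grip_force: 40.7
```

Request:
servo_tool(
  steps=[
    [10, 0, 0, 0.5, 8],
    [10, 0, 0, 0.5, 8],
  ],
)

```text
t: 19.35
tool_pos: [0.5543, -0.2221, 0.156]
ee_rot: [0.002, 0.786, 0.618, 0.001]
force: [0.0, -0.2, 4.6]
width: 0.0295
grip_force: 40.7
```

Request:
servo_tool(
  steps=[
    [10, 0, 0, 0.4, 6],
    [10, 0, 0, 0.4, 6],
  ],
)

```text
t: 19.6
tool_pos: [0.5544, -0.2219, 0.1553]
ee_rot: [0.001, 0.846, 0.533, 0.001]
force: [-0.8, 0.8, 6.6]
width: 0.0289
grip_force: 40.9
```

Request:
servo_tool(
  steps=[
    [10, 0, 0, 0.3, 5],
    [10, 0, 0, 0, 0],
  ],
)

```text
t: 19.85
tool_pos: [0.5544, -0.2216, 0.1551]
ee_rot: [0.001, 0.868, 0.497, 0.001]
force: [-1.7, 0.9, 7.2]
width: 0.0292
grip_force: 41.0
```

Run:
```python
from h import *
s=state();print(s["t"],s["tool_pos"],s["force"].round(2),s["torque"].round(3),s["joint_pos"][6])
```

```text
19.85 [ 0.5543707 -0.2216251  0.1551246] [-1.67  0.94  7.2 ] [ 0.215  0.195 -0.015] -0.017382903937248728
```

Request:
servo_tool(
  steps=[
    [10, 0, 0, 0.2, 5],
    [10, 0, 0, 0, 0],
  ],
)

```text
t: 20.1
tool_pos: [0.5544, -0.2218, 0.155]
ee_rot: [0.001, 0.889, 0.459, 0.001]
force: [-0.5, 0.7, 7.2]
width: 0.0294
grip_force: 41.0
```

Request:
servo_tool(
  steps=[
    [10, 0, 0, 0, 5],
    [10, 0, 0, 0, 0],
  ],
)

```text
t: 20.35
tool_pos: [0.5544, -0.2222, 0.155]
ee_rot: [0.001, 0.908, 0.419, 0.001]
force: [0.1, 0.4, 6.3]
width: 0.0294
grip_force: 40.9
```

Run:
```python
from h import *
s=state();print(s["t"],s["tool_pos"],s["force"].round(2),s["torque"].round(3))
b=cap("side");a=cap("scene")
k=5
def cc(c):
    u,v=proj(c,[.5525,-.222,.138])[0].astype(int)-[39,50]
    return cv2.resize(c["frame"][v:v+80,u:u+78,::-1],None,fx=k,fy=k,interpolation=cv2.INTER_CUBIC)
cv2.imwrite('pics/f1.png',np.hstack([cc(a),cc(b)]))
```

```text
20.35 [ 0.55435217 -0.22217804  0.15501006] [0.12 0.45 6.26] [ 0.042  0.28  -0.093]
```

View pics/f1.png

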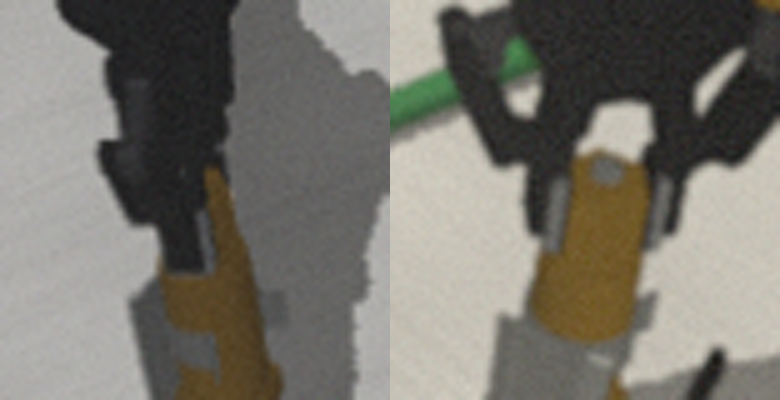

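The collar is on the rim: the descent stopped at z=0.155 m while still turning, and the side view shows no gap. Relaxing the press, opening and withdrawing straight up.

Request:
servo_tool(
  steps=[
    [10, 0, 0, -0.6, 0],
    [40, 0, 0, 0, 0],
    [60, 0, 0, 0, 0],
    [70, 0, 0, 0, 0],
    [70, 0, 0, 0, 0],
  ],
)

```text
t: 21.08
tool_pos: [0.5528, -0.2212, 0.1538]
ee_rot: [-0.0, 0.908, 0.42, -0.0]
force: [0.4, -0.1, 0.5]
width: 0.0701
grip_force: 0.0
```

Request:
servo_tool(
  steps=[
    [75, 0, 0, -5, 0],
    [75, 0, 0, -15, 0],
    [75, 0, 0, -25, 0],
    [75, 0, 0, -30, 0],
    [75, 0, 0, -30, 0],
  ],
)

```text
t: 21.7
tool_pos: [0.553, -0.2216, 0.2613]
ee_rot: [0.0, 0.908, 0.419, 0.001]
force: [0.9, 1.3, -0.8]
width: 0.0746
grip_force: 0.0
```

Request:
servo_tool(
  steps=[
    [75, 0, 0, 0, 0],
    [75, 0, 0, 0, 0],
  ],
)

```text
t: 21.95
tool_pos: [0.5527, -0.2212, 0.2591]
ee_rot: [-0.0, 0.908, 0.42, 0.0]
force: [-0.4, 0.5, -0.3]
width: 0.075
grip_force: 0.0
```

Run:
```python
from h import *
s=state();print(s["t"],s["tool_pos"],s["force"].round(2))
b=cap("side");a=cap("scene");k=5
def cc(c,dr=1):
    u,v=proj(c,[.5525,-.222,.138])[0].astype(int)-[39,50]
    im=cv2.resize(c["frame"][v:v+80,u:u+78,::-1],None,fx=k,fy=k,interpolation=cv2.INTER_CUBIC)
    for z in(.138,.143,.184):
        p=proj(c,[.5525,-.222,z])[0]-[u,v];cv2.circle(im,tuple(((p+.5)*k).astype(int)),2,(255,0,0),-1)
    return im
cv2.imwrite('pics/f2.png',np.hstack([cc(a),cc(b)]))
```

```text
21.95 [ 0.55265599 -0.22122649  0.25905064] [-0.36  0.5  -0.34]
```

View pics/f2.png

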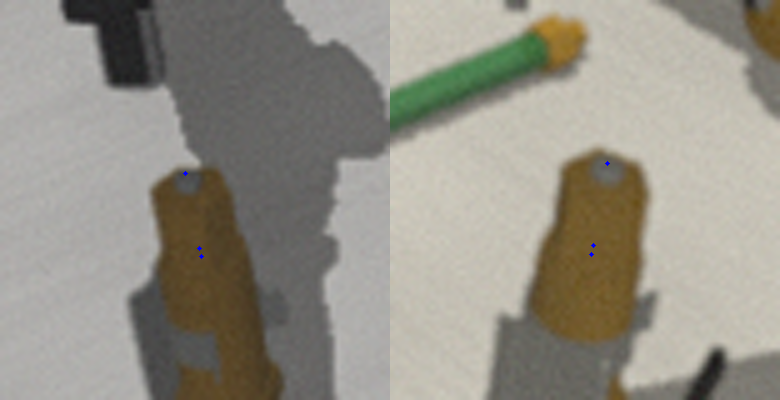

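The probe stands upright and home: the boss lies on its projected home point in both views, and the gripper is clear.

```bash
python3 -c "
from cell import *
print(finish_job())"
```

```text
the job is handed in; nothing more can be done
None
```

The probe is screwed home in the valve neck with its collar on the rim, released, and the job is handed in at about 22 s; the hand-in gave no verdict, so my evidence is the descent stopping at the rim and the final views.

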